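Lay out the check weights at the balance

TASK

Get the balance ready for its check: set the largest of the four steel weights gently on the middle of the balance pan, and line the other three up on the aluminium plate - the third-largest standing in the middle of the plate, the second-largest to the left of it and the smallest to the right of it (left and right as the robot faces the bench), in a straight row along the plate's long middle line, 6 cm from centre to centre. The small box of milligram weights is not needed: shut its lid first, and then put it into the rectangular recess of the wooden weight case, down on the recess floor, its long side along the recess. Leave the conical flask standing where it is.

Things in the scene. Friction and masses are not known exactly. Their poses are not given: they have to be found in the camera images.
- w500: the largest of the four stainless steel check weights (500 g): an upright cylinder 38 mm in diameter and 72 mm tall in all; the plain cylinder reaches 50 mm up, above it a narrow neck and a small round knob. Origin at the centre of its underside, z up.
- w200: the second-largest of the four stainless steel check weights (200 g): an upright cylinder 28 mm in diameter and 53 mm tall in all; the plain cylinder reaches 37 mm up, above it a narrow neck and a small round knob. Origin at the centre of its underside, z up.
- w100: the third-largest of the four stainless steel check weights (100 g): an upright cylinder 22 mm in diameter and 42 mm tall in all; the plain cylinder reaches 29 mm up, above it a narrow neck and a small round knob. Origin at the centre of its underside, z up.
- w50: the smallest of the four stainless steel check weights (50 g): an upright cylinder 18 mm in diameter and 33 mm tall in all; the plain cylinder reaches 23 mm up, above it a narrow neck and a small round knob. Origin at the centre of its underside, z up.
- mgbox: small loose white plastic hinged box, about 100 g, 50 mm (x) by 80 mm (y), 28 mm high shut: base 20 mm high, lid 8 mm deep. Origin at the centre of its underside, z up. Hinge along y on the base's upper back edge (x = +25 mm, z = 20 mm). Carry it shut, gripped across its 50 mm, the fingers reaching onto the base and not on the lid alone.
- mgbox_lid (a joint): the box's lid, angle in rad: 0 shut, growing as its free edge rises and swings back (1.57 upright). It starts steep, 1.0 to 1.4; 50 mm from hinge to free edge. A light friction hinge (0.005 N m) holds it there. Push its outer (back) face gently over towards the box's -x side, then down; pressing straight down on its top edge only jams it.
- pan: compact white precision balance, 150 mm wide and 200 mm deep, fixed to the bench; this point is the centre of the top face of its round steel pan, 120 mm in diameter, 62 mm above the bench. x points from the front (keypad, display) to the back, z up. The pan does not move.
- plate_top (a point): flat plain aluminium plate, 200 mm long (its y) by 90 mm (its x), fixed to the bench; this point is the centre of its top face, 8 mm above the bench. y points to its left end as the robot faces it, x away from the robot, z up.
- case_recess (a point): fixed wooden weight case, 190 by 128 mm, 74 mm high, no lid; in it dark foam, top at 70 mm, with four round wells (stay empty) and a rectangular recess 96 mm long (this point's x), 66 mm wide (y), 8 mm deep. The point is the centre of the recess floor, 62 mm above the bench, z up. The box fits with its 80 mm side along the 96 mm, either way round.
- flask: empty conical glass flask, 64 mm across the foot, 104 mm tall, loose, among the weights; to be left standing. Origin at the centre of its underside, z up.
Not all that is in view belongs to the job. Leave any green or orange look-alike of the w500 alone. Leave any turquoise look-alike of the w100 alone.

How it is judged:
By the outcome, as a careful person would: the job done as asked, in the order asked, and still so for the second after the job is handed in, with the robot touching nothing.
It also fails if it takes over 125 s, if anything falls off the work surface, if the arm or the gripper's body presses on something with over 40 N, if the wrist force passes 120 N, or if a joint passes its speed limit or range.

ROBOT

A 6-joint arm with a two-finger parallel gripper is mounted at the origin on the work surface. World frame = base frame: x ahead of the robot, y to its left, z up, the work surface at z = 0. Lengths are in mm, angles in degrees, forces in N, time in s.
With the tool pointing down it reaches from about 300 to 850 mm from the base axis. Payload 4.2 kg.
Tool frame: the origin (TCP) lies midway between the tips of the shut fingers; the grasp point (between the pads) lies 19 mm behind it; z points along the fingers, y is the line along which they close (so a half turn about z gives the same grasp; the last joint's range is limited). The gripper opens to 91 mm and grips with 3 to 60 N. Pads are 32 mm wide; open, the fingers measure 118 mm over their backs; the gripper's body (76 mm by 178 mm) begins 60 mm behind the grasp point.
Start: joints at [-74.656, 18.312, 89.639, -0, 72.044, -1.146], TCP at [163.213, -551.366, 213.976] pointing down, gripper open.
Joint ranges: [-177.97, 177.97], [-48.28, 115.42], [12.27, 149.76], [-77.06, 257.06], [2.81, 150.46], [-146.56, 146.56]. Speed limits (degrees/s): [147.25, 147.25, 180, 180, 180, 180].

INTERFACE

Orientations are given as [roll, pitch, yaw] about the fixed x, y, z axes, in that order (R = Rz(yaw) Ry(pitch) Rx(roll)).
In Python, from workcell import env gives the robot as it stands.
- The arm moves only by the shell command python3 -m jog 'ROWS' [FORCE]. ROWS is a JSON object of lists of equal length, an entry for each row: "jaw": the finger opening in mm, from 0 to 91.2; "slide": the shift along the tool's x, y, z in units of 30 mm (1.0 is 30 mm), a list of three; "spin": the turn about the tool's z in units of 8 degrees (1.0 is 8 degrees). In form: {"jaw": [jaw, ...], "slide": [[dx, dy, dz], ...], "spin": [spin, ...]}. A call has 1 to 10 rows; each row shifts and turns the commanded pose from where the row before left it, along the tool's axes as they then stand; what a row does not reach is not made up. A row lasts 1/10 s, in which the tool goes at most 50 mm and 8.59 degrees, less where a joint would pass 70% of its speed; a pose out of reach is approached as far as the arm can. A call is refused whole if a number of a shift passes 1 or a number of a turn 1, either way. A call with a gripper value outside its range is refused whole. The fingers move at their own pace and stop on an object; FORCE is the grip in N (left out, the last holds). Time passes only in rows, so rows that do not move let the fingers close. It gives the time, the measured TCP pose, the force, the opening and the grip force at its end, in the units of the state.
- env.state(): the state, without advancing time (a new reading comes with each control period).
- env.grab_frame(name): name is "scene" or "side" or "wrist"; returns the picture (384x512x3 uint8, red, green, blue); there is no depth.
- env.camera_model(name): a dict with "fx", "fy", "cx", "cy" (pixels), "D" ([k1, k2, p1, p2, k3] as OpenCV has them; the pictures are not rectified), "camera_from_world" (4x4, takes a point from world to camera coordinates). Camera axes: x right, y up, looking along -z (the intrinsics and any distortion apply to the point x, -y, -z); pixel columns grow to the right and rows downward; lengths in mm; the calibration is good to about 2 mm. A picture is of the moment at which its call begins: read the wrist's pose just before it. camera_model takes no time and is no camera call; for the wrist camera it gives the pose at the moment of the call.
- env.job_done(): hands the job in; it is judged then, once.
The state is a dict: "time_s": time; "qpos": joint angles; "qvel": joint speeds; "effort": joint torques, N m; "ee_pos": TCP position; "ee_rot": TCP orientation; "force": force on the tool from outside, world axes, zero at the start; "torque": the same for the moment, N m; "gripper_width": finger opening in mm; "gripper_force": force on a finger pad.
Only numpy, scipy, OpenCV 4.12 (cv2) and the standard library are available. Lean on these libraries where they do the work, as an engineer would, in place of code of your own. Each camera call takes 0.05 s, during which the arm holds its last target. There are 200 camera calls.

## Working session

There is one attempt and no reset: what is moved stays moved. The work goes in short steps, Python scripts to look and compute and a shell command to move; the robot and the scene stay as the last step left them, time stands still between calls to the robot, and variables do not carry over. Pictures are saved under pics/ and viewed, at most 14 in all, crops included, and the job is handed in when it is done.

```bash
ls; mkdir -p pics; python3 - <<'E'
from workcell import env
import cv2,numpy as np
s=env.state();print({k:np.round(v,2).tolist() for k,v in s.items()})
for n in("scene","side","wrist"):
    m=env.camera_model(n);print(n,m["fx"],m["fy"],m["cx"],m["cy"],m["D"],np.round(m["camera_from_world"],3).tolist())
    cv2.imwrite(f"pics/{n}0.png",env.grab_frame(n)[:,:,::-1])
E
```

```text
pics
{'time_s': 0.0, 'qpos': [-74.66, 18.35, 89.7, -0.0, 72.04, -1.15], 'qvel': [-0.0, 0.06, -0.07, -0.03, -0.14, 0.05], 'effort': [-0.0, -41.25, -23.2, 0.07, 0.05, -0.0], 'ee_pos': [163.09, -550.88, 213.15], 'ee_rot': [-179.9, -0.0, 16.49], 'force': [-0.42, 0.75, -0.21], 'torque': [-0.02, -0.01, -0.0], 'gripper_force': 0.0, 'gripper_width': 91.51}
scene 400.01819036054013 400.01819036054013 255.16354678403198 187.5824264771832 [-0.09314911  0.          0.          0.          0.        ] [[-0.404, 0.914, 0.017, 211.847], [-0.669, -0.308, 0.676, 273.544], [0.624, 0.262, 0.736, -1342.144], [0.0, 0.0, 0.0, 1.0]]
side 389.1280800536144 389.1280800536144 252.58796628177424 191.38171751831365 [0.02708332 0.         0.         0.         0.        ] [[0.719, -0.695, -0.021, -348.647], [0.388, 0.376, 0.842, -251.655], [-0.577, -0.613, 0.54, -718.679], [0.0, 0.0, 0.0, 1.0]]
wrist 327.0502818532004 327.0502818532004 258.6902329099645 192.0222645274457 [-0.07565317  0.          0.          0.          0.        ] [[0.284, -0.959, -0.001, -574.22], [0.926, 0.275, -0.258, 30.18], [0.247, 0.072, 0.966, -389.106], [0.0, 0.0, 0.0, 1.0]]
```

View pics/scene0.png

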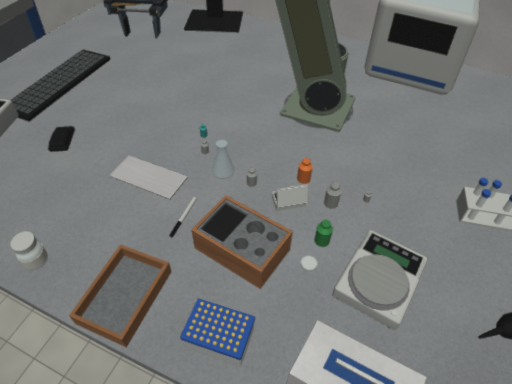

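View pics/side0.png

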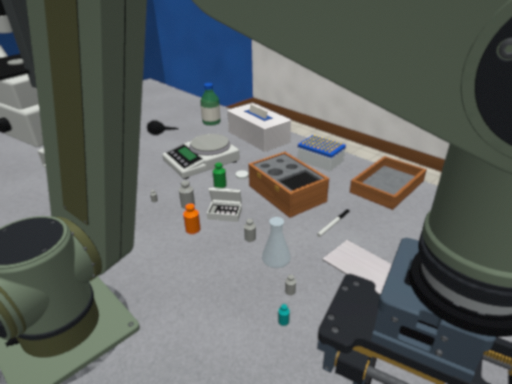

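View pics/wrist0.png

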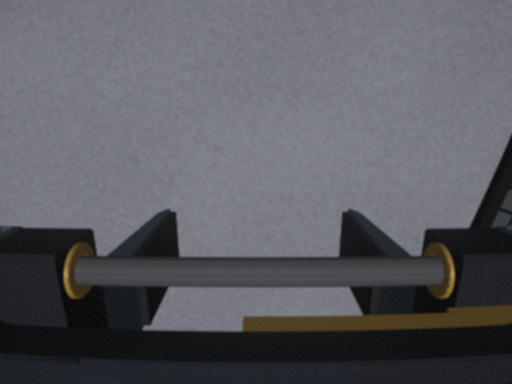

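Scene view: w500 is near (333,195), w200 (252,177), w100 (205,147), w50 (367,197) and the open mgbox (291,197). The plate is near (148,177), the case recess (224,222), the pan (380,280) and the flask (222,160). The green, orange and turquoise items are decoys. The side view agrees, and the wrist view shows empty bench.

```bash
cat > h.py <<'E'
from workcell import env
import cv2,numpy as np
def ray(m,px):
    K=np.array([[m["fx"],0,m["cx"]],[0,m["fy"],m["cy"]],[0,0,1]])
    p=cv2.undistortPoints(np.array(px,float).reshape(-1,1,2),K,np.array(m["D"]))[:,0]
    T=np.array(m["camera_from_world"]);R=T[:3,:3]
    d=np.c_[p[:,0],-p[:,1],-np.ones(len(p))]@R
    return -R.T@T[:3,3],d
def onz(m,px,z):
    o,d=ray(m,px);return o+d*((z-o[2])/d[:,2])[:,None]
def proj(m,P):
    T=np.array(m["camera_from_world"]);c=np.atleast_2d(P)@T[:3,:3].T+T[:3,3]
    K=np.array([[m["fx"],0,m["cx"]],[0,m["fy"],m["cy"]],[0,0,1]])
    return cv2.projectPoints((c*[1,-1,-1]).reshape(-1,1,3),np.zeros(3),np.zeros(3),K,np.array(m["D"]))[0][:,0]
def snap(n,name):
    m=env.camera_model(n);f=env.grab_frame(n)[:,:,::-1].copy();cv2.imwrite(f"pics/{name}.png",f);return m,f
E
python3 - <<'E'
from h import *
m=env.camera_model("scene");i=cv2.imread("pics/scene0.png")
for n,p,z in[("w500",(333,185),68),("w200",(252,170),50),("w100",(205,142),39),("w50",(367,194),30),("box",(291,197),20),("pan",(380,280),62),("case",(224,222),65),("plate",(148,177),8),("flask",(222,173),0),("green",(324,223),68),("orange",(306,162),68)]:
    print(n,onz(m,p,z).round(0)[0])
cv2.imwrite("pics/c1.png",cv2.resize(i[120:330,100:430],None,fx=2.4,fy=2.4,interpolation=cv2.INTER_CUBIC))
E
```

```text
w500 [396. 157.  68.]
w200 [416. -58.  50.]
w100 [ 359. -232.   39.]
w50 [352. 243.  30.]
box [437.  63.  20.]
pan [612. 325.  62.]
case [612. -41.  65.]
plate [ 523. -324.    8.]
flask [ 417. -149.    0.]
green [521. 172.  68.]
orange [345.  67.  68.]
```

View pics/c1.png

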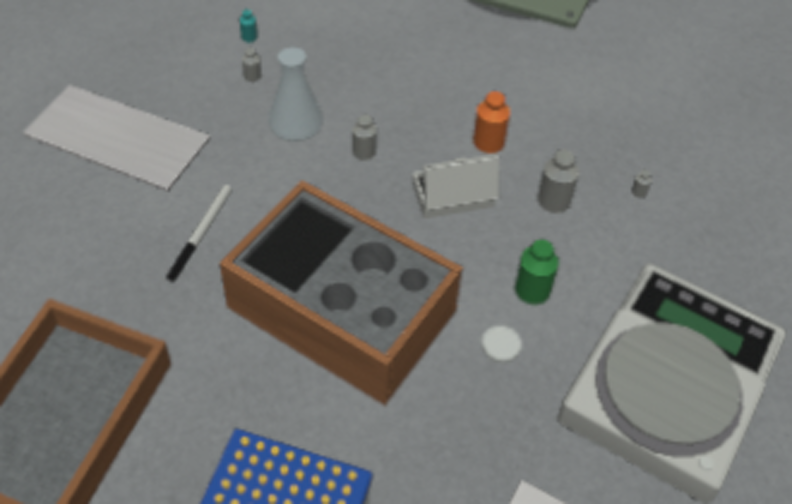

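The enlarged crop confirms the layout. The lid's outer face points away from the robot (+x), and the dark recess lies at the -y end of the case. Next I take overhead views with the wrist camera at yaw 90.

```bash
python3 -m jog '{"jaw":[60,60,60,60,60,60,60,60,60,60],"slide":[[0,0,-0.3],[0,0,-0.3],[0,0,-0.3],[0,0,-0.3],[0,0,-0.3],[0,0,-0.3],[0,0,-0.3],[0,0,-0.3],[0,0,-0.3],[0,0,-0.3]],"spin":[-0.92,-0.92,-0.92,-0.92,-0.92,-0.92,-0.92,-0.92,-0.92,-0.92]}'
python3 -m jog '{"jaw":[60,60,60,60,60,60,60,60,60,60],"slide":[[0.6,0.9,0],[0.6,0.9,0],[0.6,0.9,0],[0.6,0.9,0],[0.6,0.9,0],[0.6,0.9,0],[0.6,0.9,0],[0.6,0.9,0],[0.6,0.9,0],[0,0,0]],"spin":[0,0,0,0,0,0,0,0,0,0]}'
python3 - <<'E'
from h import *
m,f=snap("wrist","w1");s=env.state();print(s["ee_pos"],s["ee_rot"])
o,d=ray(m,[[256,192]]);print(o,d, onz(m,[[0,0],[511,0],[256,192],[0,280],[511,280]],0).round(0))
E
```

```text
time_s: 1.15
ee_pos: [163.2, -551.2, 303.9]
ee_rot: [-180.0, -0.0, 90.4]
force: [0.2, -0.1, 0.2]
gripper_width: 59.7
gripper_force: 0.0
time_s: 2.15
ee_pos: [408.5, -386.8, 303.4]
ee_rot: [180.0, -0.1, 90.3]
force: [-0.7, -1.4, -0.4]
gripper_width: 60.0
gripper_force: 0.0
[ 406.93580024 -387.97152219  303.4902414 ] [-1.79954964e+02 -2.60149824e-02  9.02640923e+01]
[ 406.97516575 -314.81754688  473.44748268] [[-0.00643818 -0.2561752  -0.96664393]] [[  43. -164.   -0.]
 [ 759. -160.    0.]
 [ 404. -440.    0.]
 [ -37. -600.    0.]
 [ 842. -594.    0.]]
```

View pics/w1.png

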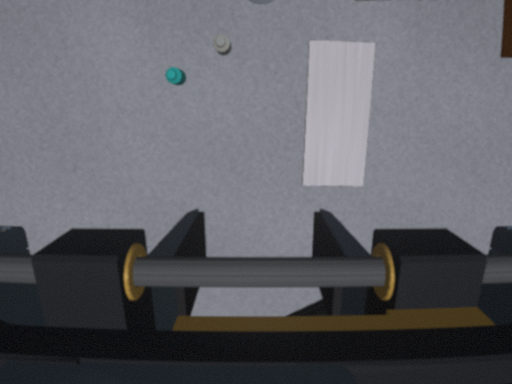

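w1 shows the plate centred near (340,113), w100 at (222,44) and the turquoise look-alike at (174,75). I'll step along y for more views.

```bash
J='' 
python3 -m jog '{"jaw":[60,60,60,60,60,60,60,60],"slide":[[0.9,0.3,0],[0.9,0.3,0],[0.9,0.3,0],[0.9,0.3,0],[0.9,0.3,0],[0.9,0.3,0],[0.9,0.3,0],[0,0,0]],"spin":[0,0,0,0,0,0,0,0]}' | sed -n 2p
python3 -c 'from h import *; import pickle; m,f=snap("wrist","w2"); pickle.dump(m,open("m2.pkl","wb"))'
python3 -m jog '{"jaw":[60,60,60,60,60,60,60,60],"slide":[[0.9,0,0],[0.9,0,0],[0.9,0,0],[0.9,0,0],[0.9,0,0],[0.9,0,0],[0.9,0,0],[0,0,0]],"spin":[0,0,0,0,0,0,0,0]}'| sed -n 2p
python3 -c 'from h import *; import pickle; m,f=snap("wrist","w3"); pickle.dump(m,open("m3.pkl","wb"))'
python3 -m jog '{"jaw":[60,60,60,60,60,60,60,60],"slide":[[0.9,0,0],[0.9,0,0],[0.9,0,0],[0.9,0,0],[0.9,0,0],[0,0,0],[0,0,0],[0,0,0]],"spin":[0,0,0,0,0,0,0,0]}'| sed -n 2p
python3 - <<'E'
from h import *
import pickle
m,f=snap("wrist","w4"); pickle.dump(m,open("m4.pkl","wb"))
print(env.state()["ee_pos"])
a=[cv2.imread(f"pics/w{k}.png")[:230] for k in(2,3,4)]
b=np.vstack(a[:2]);cv2.imwrite("pics/c2.png",b)
b=cv2.resize(a[2],None,fx=1.5,fy=1.5);cv2.imwrite("pics/c3.png",b)
E
```

```text
ee_pos: [468.5, -198.3, 303.9]
ee_pos: [468.1, -10.3, 303.9]
ee_pos: [468.4, 122.4, 303.9]
[468.37282321 122.51446413 303.90765551]
```

View pics/c2.png

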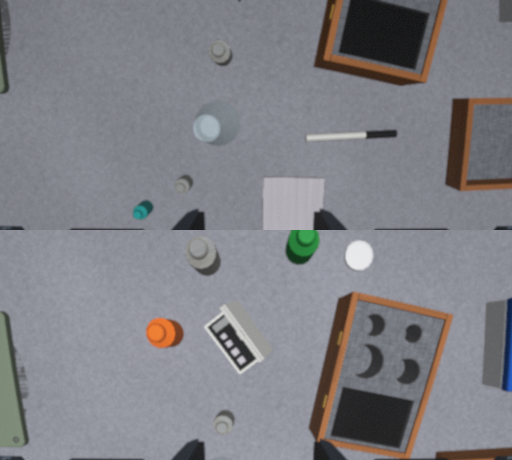

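View pics/c3.png

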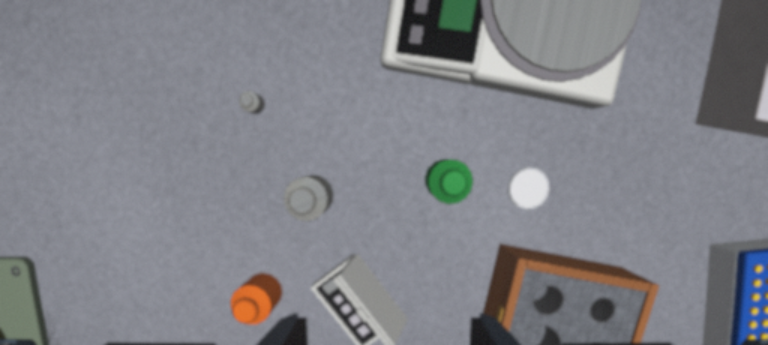

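c2 and c3 show:
- **w2:** w200 knob (218,46), flask mouth (207,127), w100 knob (181,182).
- **w3:** box front edge from (206,97) to (240,143), lid leaning to the upper right, recess around (370,187).
- **w4:** w500 knob (201,134), w50 knob (165,67), pan at top right and partly cut off.

```bash
python3 - <<'E'
from h import *
import pickle
M={k:pickle.load(open(f"m{k}.pkl","rb")) for k in(2,3,4)};I={k:cv2.imread(f"pics/w{k}.png") for k in M}
for n,k,p,z in[("w500",4,(201,134),72),("w200",2,(218,46),53),("w200b",3,(222,194),53),("w100",2,(181,182),42),("w50",4,(165,67),33),("flask",2,(207,127),104),("turq",2,(139,212),42),("w500_3",3,(197,18),72)]:
    print(n,onz(M[k],p,z)[0].round(1))
# plate in w2/w1
def rect(img,m,mask,z,n):
    c,_=cv2.findContours(mask.astype(np.uint8),cv2.RETR_EXTERNAL,cv2.CHAIN_APPROX_NONE)
    c=max(c,key=cv2.contourArea)
    q=onz(m,c[:,0].astype(float),z)[:,:2].astype(np.float32);r=cv2.minAreaRect(q);print(n,r)
i=I[3].copy();mk=cv2.inRange(i,(0,0,0),(50,50,50));mk[:140]=0;mk[:,:330]=0;mk[222:]=0;mk[:,425:]=0
mk=cv2.morphologyEx(mk,cv2.MORPH_OPEN,np.ones((3,3)));rect(i,M[3],mk,70,"recess3")
i=I[2];mk=cv2.inRange(i,(0,0,0),(50,50,50));mk[85:]=0;mk[:,:335]=0;mk[:,440:]=0
mk=cv2.morphologyEx(mk,cv2.MORPH_OPEN,np.ones((3,3)));rect(i,M[2],mk,70,"recess2")
i=cv2.imread("pics/w1.png");T=dict(M[2]);
# w1 pose: same tool rotation; camera shifted
t=np.array(M[2]["camera_from_world"]).copy();o1=np.array([406.975,-314.82,473.45]);t[:3,3]=-t[:3,:3]@o1;T["camera_from_world"]=t
g=cv2.cvtColor(i,cv2.COLOR_BGR2GRAY);mk=cv2.inRange(g,140,255);mk[:30]=0;mk[195:]=0;mk[:,:290]=0;mk[:,400:]=0
rect(i,T,mk,8,"plate")
b=I[3];cv2.imwrite("pics/c4.png",np.hstack([cv2.resize(b[60:170,180:290],None,fx=4,fy=4,interpolation=cv2.INTER_CUBIC),cv2.resize(I[4][130:240,190:280],None,fx=4,fy=4,interpolation=cv2.INTER_CUBIC)]))
E
```

```text
w500 [396.9 160.5  72. ]
w200 [417.5 -55.7  53. ]
w200b [418.1 -53.2  53. ]
w100 [ 361.7 -227.4   42. ]
w50 [346.7 243.3  33. ]
flask [ 409.4 -149.7  104. ]
turq [ 299.5 -270.8   42. ]
w500_3 [396.1 159.7  72. ]
recess3 ((612.0013427734375, -39.64600372314453), (61.99941635131836, 91.18677520751953), 79.64273071289062)
recess2 ((612.1521606445312, -40.28434753417969), (64.14576721191406, 93.3909912109375), 79.51079559326172)
plate ((517.7640991210938, -328.857177734375), (202.36904907226562, 91.18557739257812), 89.45079040527344)
```

View pics/c4.png

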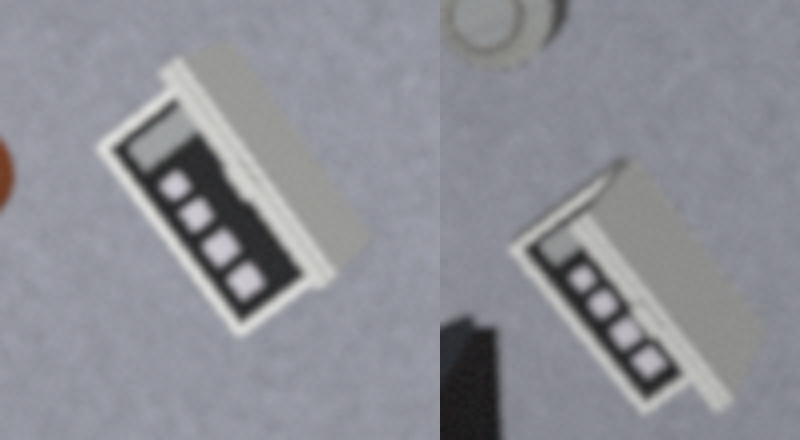

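c4 shows the box rim clearly. In w3 pixels the front corners are (204.2,96.7) and (240,144.2), and the lid's free edge is the white strip.

```bash
cat >> h.py <<'E'
def go(P,yaw):
    """rows-units from present pose: spin first, then slide in the new tool frame"""
    s=env.state();p=np.array(s["ee_pos"]);y0=s["ee_rot"][2];d=np.array(P)-p;a=np.deg2rad(yaw)
    sp=-(((yaw-y0)+180)%360-180)/8
    print("at",p.round(1),"yaw",round(y0,1),"spin",round(sp,2),"slide",np.round([(d[0]*np.cos(a)+d[1]*np.sin(a))/30,(d[0]*np.sin(a)-d[1]*np.cos(a))/30,-d[2]/30],2))
E
python3 - <<'E'
from h import *
import pickle
m=pickle.load(open("m3.pkl","rb"));m4=pickle.load(open("m4.pkl","rb"))
q=onz(m,[(204.2,96.7),(240,144.2)],20)[:,:2]
q4=onz(m4,[(190+70/4,130+245/4),(190+203/4,130+412/4)],20)[:,:2]
for q in(q,q4):
    e=q[0]-q[1];L=np.hypot(*e);y=e/L;x=np.array([y[1],-y[0]]);c=q.mean(0)+25*x
    print(q.round(1).tolist(),"len",L,"yaw",np.degrees(np.arctan2(x[1],x[0])),"centre",c)
E
```

```text
[[393.4, 73.2], [441.0, 9.4]] len 79.60082494264302 yaw 36.68307631108901 centre [437.23171919  56.2262352 ]
[[393.6, 74.5], [440.5, 10.2]] len 79.58092316549953 yaw 36.131699505251106 centre [437.25990785  57.06367788]
```

Both views agree: box centre (437,56.7), yaw 36.4. I go behind the lid with the fingers closed at yaw 126.4.

```bash
python3 -c 'from h import *; go([481.5,89.2,50],126.4)'
```

```text
at [468.4 122.5 303.9] yaw 90.0 spin -4.55 slide [-1.15 -0.31  8.46]
```

```bash
python3 -m jog '{"jaw":[0,0,0,0,0,0],"slide":[[0,0,0],[0,0,0],[0,0,0],[0,0,0],[0,0,0],[0,0,0]],"spin":[-0.9,-0.9,-0.9,-0.9,-0.95,0]}' 10 >/dev/null
python3 -m jog '{"jaw":[0,0,0,0,0,0,0,0,0,0],"slide":[[-0.6,-0.15,0.9],[-0.55,-0.16,0.9],[0,0,0.9],[0,0,0.9],[0,0,0.9],[0,0,0.9],[0,0,0.9],[0,0,0.9],[0,0,0.9],[0,0,0.36]],"spin":[0,0,0,0,0,0,0,0,0,0]}'
python3 -c 'from h import *; go([429.2,50.6,50],126.4)'
```

```text
time_s: 6.35
ee_pos: [479.8, 89.9, 48.1]
ee_rot: [-179.8, -0.1, 126.3]
force: [0.3, -0.2, -0.4]
gripper_width: 0.4
gripper_force: 0.0
at [479.8  89.9  48.1] yaw 126.3 spin -0.01 slide [-0.06 -2.13 -0.06]
```

```bash
python3 -m jog '{"jaw":[0,0,0,0,0,0,0,0,0,0],"slide":[[0,-0.22,0],[0,-0.22,0],[0,-0.22,0],[0,-0.16,0],[0,-0.16,0],[0,-0.16,0],[0,-0.16,0],[0,-0.16,0],[0,-0.16,0],[0,-0.16,0]],"spin":[0,0,0,0,0,0,0,0,0,0]}' |sed -n '2p;4p'
python3 -m jog '{"jaw":[0,0,0,0,0,0,0,0,0],"slide":[[0,-0.16,0],[0,-0.16,0],[0,-0.16,0],[0,-0.12,0.12],[0,-0.12,0.12],[0,0,0.12],[0,0,0.12],[0,0,0],[0,0,0]],"spin":[0,0,0,0,0,0,0,0,0]}' |sed -n '2p;4p'
python3 - <<'E'
from h import *
m,f=snap("side","s1");m2,f2=snap("scene","sc1")
p=proj(m,[437,57,15])[0].astype(int);q=proj(m2,[437,57,15])[0].astype(int)
c=lambda f,p:cv2.resize(f[p[1]-50:p[1]+50,p[0]-50:p[0]+50],None,fx=4,fy=4,interpolation=cv2.INTER_CUBIC)
cv2.imwrite("pics/c5.png",np.hstack([c(f,p),c(f2,q)]))
E
```

```text
ee_pos: [437.9, 58.8, 50.1]
force: [0.9, 0.0, -0.1]
ee_pos: [421.1, 46.3, 35.6]
force: [0.4, 0.1, 0.5]
```

View pics/c5.png

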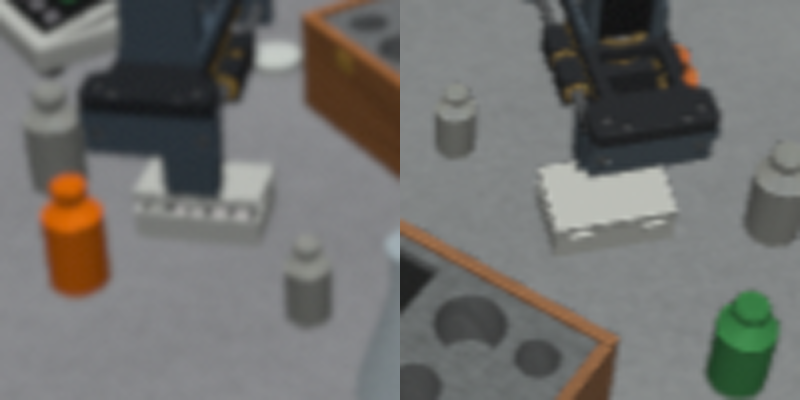

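The crops show the lid almost shut under the fingertips. I press it down gently, then look.

```bash
python3 -m jog '{"jaw":[0,0,0,0,0,0,0,0],"slide":[[0,0,0.06],[0,0,0.06],[0,0,0.06],[0,0,0.06],[0,0,0.04],[0,0,0.03],[0,0,0.03],[0,0,0]],"spin":[0,0,0,0,0,0,0,0]}' |sed -n '2p;4p'
python3 -m jog '{"jaw":[0,0,75,75,75,75,75,75,75,75],"slide":[[0,0,-0.1],[0,0,-0.5],[0,0.05,-0.9],[0,0.1,-0.9],[0,0.12,-0.9],[0,0.12,-0.9],[0,0.12,-0.9],[-0.6,0.12,-0.6],[-0.6,0,0],[0,0,0]],"spin":[0,0,0,0,0,0,0,0,0,0]}' |sed -n '2p;4p'
python3 - <<'E'
from h import *
m,f=snap("wrist","w5");m2,f2=snap("side","s2")
import pickle;pickle.dump(m,open("m5.pkl","wb"))
q=proj(m,[437,57,28])[0].astype(int);p=proj(m2,[437,57,15])[0].astype(int);print(q)
c=lambda f,p:cv2.resize(f[max(0,p[1]-60):max(0,p[1]-60)+120,p[0]-60:p[0]+60],None,fx=3.3,fy=3.3,interpolation=cv2.INTER_CUBIC)
print(max(0,q[1]-60),q[0]-60)
cv2.imwrite("pics/c6.png",np.hstack([c(f,q),c(f2,p)]))
E
```

```text
ee_pos: [420.9, 46.1, 27.3]
force: [-5.7, -1.6, 21.8]
ee_pos: [458.8, 27.6, 197.0]
force: [-0.8, 0.4, -0.6]
[259 141]
81 199
```

View pics/c6.png

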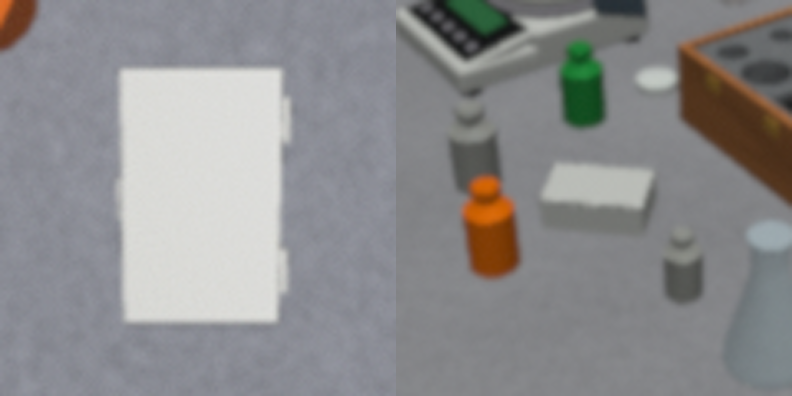

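The lid is shut flat: it shows as a white rectangle around w5 pixel (260,140). I measure its pose.

```bash
python3 - <<'E'
from h import *
import pickle
m=pickle.load(open("m5.pkl","rb"));f=cv2.imread("pics/w5.png");g=cv2.cvtColor(f,cv2.COLOR_BGR2GRAY)
mk=cv2.inRange(g,175,255);mk[:81]=0;mk[201:]=0;mk[:,:199]=0;mk[:,319:]=0;mk=cv2.morphologyEx(mk,cv2.MORPH_OPEN,np.ones((9,9)))
c=max(cv2.findContours(mk,0,1)[0],key=cv2.contourArea)
r=cv2.minAreaRect(onz(m,c[:,0].astype(float),28)[:,:2].astype(np.float32));print(r)
go([*r[0],13],126.4)
E
```

```text
((437.51544189453125, 57.72886657714844), (52.34315490722656, 78.23800659179688), 36.41220474243164)
at [456.8  28.6 195.9] yaw 126.4 spin 0.0 slide [1.16 0.06 6.1 ]
```

```bash
python3 -m jog '{"jaw":[75,75,75,75,75,75,75,75,75,75],"slide":[[0.6,0.03,0.5],[0.56,0.03,0.9],[0,0,0.9],[0,0,0.9],[0,0,0.9],[0,0,0.9],[0,0,0.6],[0,0,0.3],[0,0,0.15],[0,0,0]],"spin":[0,0,0,0,0,0,0,0,0,0]}' 12 |sed -n '2,4p'
python3 -c 'from h import *; go([437.5,57.7,13],126.4)'
```

```text
ee_pos: [438.0, 57.8, 14.9]
ee_rot: [-180.0, -0.0, 126.5]
force: [-0.0, 0.8, 0.4]
at [438.   57.8  14.9] yaw 126.5 spin 0.01 slide [ 0.01 -0.02  0.06]
```

```bash
python3 -m jog '{"jaw":[75,46,46,46,46,46,46],"slide":[[0,0,0.05],[0,0,0],[0,0,0],[0,0,0],[0,0,0],[0,0,0],[0,0,0]],"spin":[0,0,0,0,0,0,0]}' 12 |sed -n '2,6p'
python3 -m jog '{"jaw":[46,46,46,46,46,46,46,46,46,46],"slide":[[0,0,-0.2],[0,0,-0.5],[0,0,-0.8],[0,0,-0.8],[0,0,-0.8],[0,0,-0.8],[0,0,-0.8],[0,0,-0.5],[0,0,0],[0,0,0]],"spin":[0,0,-0.7,-0.7,-0.8,-0.8,-0.8,-0.8,-0.8,0]}'  |sed -n '2,6p'
python3 -c 'from h import *; go([612,-40,76],169.6)'
```

```text
ee_pos: [438.4, 57.5, 13.8]
ee_rot: [180.0, 0.0, 126.5]
force: [-0.3, 0.1, 4.5]
gripper_width: 50.0
gripper_force: 12.0
ee_pos: [438.1, 57.6, 170.0]
ee_rot: [180.0, 0.0, 169.7]
force: [-1.1, -0.5, -1.6]
gripper_width: 49.7
gripper_force: 12.0
at [438.1  57.6 170. ] yaw 169.7 spin 0.01 slide [-6.29 -2.15  3.13]
```

```bash
python3 -m jog '{"jaw":[46,46,46,46,46,46,46,46,46,46],"slide":[[-0.4,-0.15,0],[-0.8,-0.25,0],[-0.8,-0.25,0],[-0.8,-0.25,0.1],[-0.8,-0.25,0.3],[-0.8,-0.3,0.4],[-0.8,-0.3,0.4],[-0.7,-0.25,0.4],[-0.39,-0.15,0.2],[0,0,0]],"spin":[0,0,0,0,0,0,0,0,0,0]}'  |sed -n '2,6p'
python3 - <<'E'
from h import *
go([612,-40,76],169.6)
m,f=snap("wrist","w6");m2,f2=snap("scene","sc2")
q=proj(m2,[612,-40,70])[0].astype(int)
cv2.imwrite("pics/c7.png",np.hstack([cv2.resize(f,None,fx=.8,fy=.8),cv2.resize(f2[q[1]-50:q[1]+50,q[0]-50:q[0]+50],(307,307),interpolation=cv2.INTER_CUBIC)]))
E
```

```text
ee_pos: [612.9, -40.7, 113.6]
ee_rot: [-180.0, -0.1, 169.6]
force: [-0.4, -0.1, -0.9]
gripper_width: 49.9
gripper_force: 12.0
at [612.9 -40.7 113.6] yaw 169.6 spin -0.0 slide [0.03 0.02 1.25]
```

View pics/c7.png

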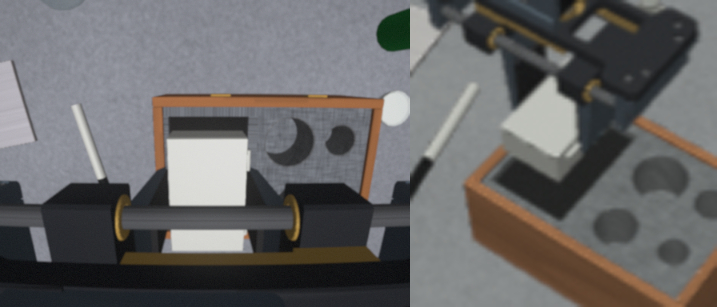

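c7 shows the box aligned with the dark recess and the left finger just inside the end wall. I lower it.

```bash
python3 -m jog '{"jaw":[46,46,46,46,46,46,46,46,46,46],"slide":[[0.03,0.02,0.2],[0,0,0.2],[0,0,0.2],[0,0,0.2],[0,0,0.15],[0,0,0.1],[0,0,0.08],[0,0,0.05],[0,0,0.04],[0,0,0]],"spin":[0,0,0,0,0,0,0,0,0,0]}'  |sed -n '2,6p'
```

```text
ee_pos: [611.6, -38.9, 78.9]
ee_rot: [-180.0, 0.0, 169.7]
force: [0.9, 0.3, -0.7]
gripper_width: 50.0
gripper_force: 12.0
```

```bash
for i in 1; do python3 -m jog '{"jaw":[46,46,46],"slide":[[0,0,0.04],[0,0,0],[0,0,0]],"spin":[0,0,0]}'  |sed -n '2p;4p';
python3 -m jog '{"jaw":[46,46,46],"slide":[[0,0,0.02],[0,0,0],[0,0,0]],"spin":[0,0,0]}'  |sed -n '2p;4p'; done
```

```text
ee_pos: [611.6, -38.9, 77.8]
force: [0.6, -0.0, -0.9]
ee_pos: [611.6, -38.9, 77.1]
force: [0.6, 0.4, -0.4]
```

```bash
python3 -m jog '{"jaw":[46,46,46],"slide":[[0,0,0.02],[0,0,0],[0,0,0]],"spin":[0,0,0]}'  |sed -n '2p;4p'
python3 -m jog '{"jaw":[46,46,46],"slide":[[0,0,0.02],[0,0,0],[0,0,0]],"spin":[0,0,0]}'  |sed -n '2p;4p'
```

```text
ee_pos: [611.6, -38.9, 76.5]
force: [0.1, 0.2, -0.9]
ee_pos: [611.5, -38.9, 75.9]
force: [0.4, -0.6, -1.7]
```

```bash
python3 -m jog '{"jaw":[46,46,46,52,56,58,58,58],"slide":[[0,0,0.015],[0,0,0],[0,0,0],[0,0,0],[0,0,0],[0,0,0],[0,0,0],[0,0,0]],"spin":[0,0,0,0,0,0,0,0]}'  |sed -n '2p;4p;5p'
python3 -m jog '{"jaw":[58,58,58,58,58,58,58,58,58,58],"slide":[[0,0,-0.3],[0,0,-0.6],[0,0,-0.9],[0,0,-0.9],[0,0,-0.9],[-0.6,0,-0.9],[-0.6,0,0],[-0.6,0,0],[0,0,0],[0,0,0]],"spin":[0,0,0,0,0,0,0,0,0,0]}'  |sed -n '2p;4p'
python3 - <<'E'
from h import *
m,f=snap("wrist","w7");m2,f2=snap("scene","sc3")
q=proj(m2,[612,-40,70])[0].astype(int);p=proj(m,[612,-40,90])[0].astype(int)
import pickle;pickle.dump(m,open("m7.pkl","wb"))
a=max(0,p[1]-75);print(p,a)
cv2.imwrite("pics/c8.png",np.hstack([cv2.resize(f[a:a+150,p[0]-75:p[0]+75],(400,400),interpolation=cv2.INTER_CUBIC),cv2.resize(f2[q[1]-40:q[1]+40,q[0]-40:q[0]+40],(400,400),interpolation=cv2.INTER_CUBIC)]))
g=cv2.cvtColor(f,cv2.COLOR_BGR2GRAY);mk=cv2.inRange(g,175,255);k=np.zeros_like(mk);k[a:a+150,p[0]-65:p[0]+65]=255;mk&=k;mk=cv2.morphologyEx(mk,cv2.MORPH_OPEN,np.ones((9,9)))
c=max(cv2.findContours(mk,0,1)[0],key=cv2.contourArea)
print(cv2.minAreaRect(onz(m,c[:,0].astype(float),90)[:,:2].astype(np.float32)))
E
```

```text
ee_pos: [611.6, -38.9, 75.4]
force: [-0.8, 0.5, 0.2]
gripper_width: 58.0
ee_pos: [664.2, -48.5, 210.4]
force: [0.2, -0.2, 0.0]
[258 129] 54
((610.1848754882812, -38.22359848022461), (52.26494216918945, 78.00554656982422), 79.6993408203125)
```

View pics/c8.png

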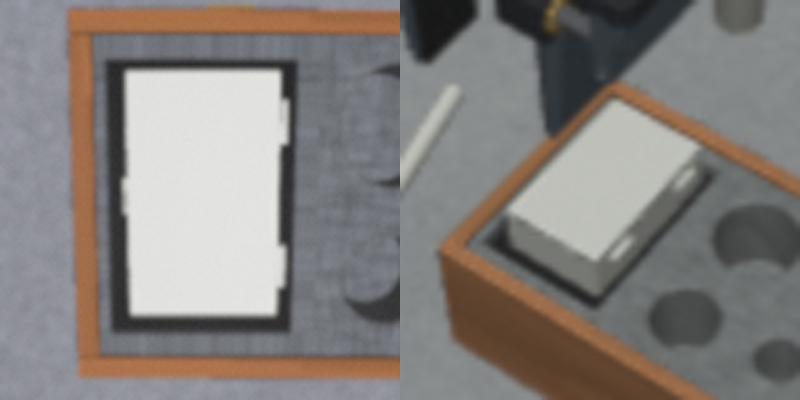

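c8 shows the shut box sitting inside the recess with a dark gap all round, and its measured pose agrees. Next is w500.

```bash
python3 -m jog '{"jaw":[60,60,60,60,60,60,60,60,60,60],"slide":[[0,0,0],[0,0,0],[0,0,0],[0,0,0],[0,0,0],[0,0,0],[0,0,0],[0,0,0],[0,0,0],[0,0,0]],"spin":[1,1,1,1,1,1,1,1,1,0.95]}' 20 >/dev/null
python3 -m jog '{"jaw":[60,60,60,60,60,60,60,60,60,60],"slide":[[0.5,-0.6,0],[0.7,-0.9,0],[0.7,-0.9,0],[0.7,-0.9,0],[0.7,-0.9,0],[0.7,-0.9,0],[0.7,-0.9,0],[0.7,-0.9,0],[0.7,-0.9,0],[0.5,-0.6,0]],"spin":[0,0,0,0,0,0,0,0,0,0]}' |sed -n '2,3p'
python3 - <<'E'
from h import *
go([396.5,160.3,10],90)
E
```

```text
ee_pos: [409.6, 149.6, 210.7]
ee_rot: [-180.0, -0.0, 90.1]
at [409.6 149.6 210.7] yaw 90.1 spin 0.02 slide [ 0.36 -0.44  6.69]
```

```bash
python3 -m jog '{"jaw":[60,60,60,60,60,60,60,60,60,60],"slide":[[0.36,-0.44,0.3],[0,0,0.9],[0,0,0.9],[0,0,0.9],[0,0,0.9],[0,0,0.9],[0,0,0.9],[0,0,0.6],[0,0,0.39],[0,0,0]],"spin":[0,0,0,0,0,0,0,0,0,0]}' 25 |sed -n '2p;4p'
python3 -m jog '{"jaw":[30,30,30,30,30,30],"slide":[[0,0,0],[0,0,0],[0,0,0],[0,0,0],[0,0,0],[0,0,0]],"spin":[0,0,0,0,0,0]}' 25 |sed -n '2,6p'
python3 -m jog '{"jaw":[30,30,30,30,30,30,30,30,30,30],"slide":[[0,0,-0.2],[0,0,-0.5],[0,0,-0.8],[0,0,-0.8],[0,0,-0.8],[0,0,-0.8],[0,0.7,-0.8],[0,0.9,-0.8],[0,0.9,-0.5],[0,0.6,0]],"spin":[0,0,0,0,0,0,0,0,0,0]}' 25 |sed -n '2,6p'
```

```text
ee_pos: [397.4, 159.2, 8.8]
force: [0.5, -0.9, 0.9]
ee_pos: [397.9, 159.6, 10.4]
ee_rot: [-179.9, 0.0, 90.1]
force: [-4.7, -0.4, 6.3]
gripper_width: 37.1
gripper_force: 25.0
ee_pos: [495.4, 160.3, 192.4]
ee_rot: [179.6, -0.1, 90.1]
force: [0.4, -0.6, -5.5]
gripper_width: 37.3
gripper_force: 25.0
```

```bash
python3 -m jog '{"jaw":[30,30,30,30,30,30,30],"slide":[[0.3,0.4,-0.5],[0.3,0.4,-0.7],[0.4,0.5,-0.7],[0.4,0.5,-0.7],[0.3,0.4,-0.7],[0,0,0],[0,0,0]],"spin":[0,0,0,0,0,0,0]}' 25 |sed -n '2,6p'
python3 - <<'E'
from h import *
m,f=snap("wrist","w8");import pickle;pickle.dump(m,open("m8.pkl","wb"))
p=proj(m,[612,325,62])[0];print(p)
g=cv2.medianBlur(cv2.cvtColor(f,cv2.COLOR_BGR2GRAY),3)
c=cv2.HoughCircles(g,cv2.HOUGH_GRADIENT_ALT,1,5,param1=150,param2=0.7,minRadius=35,maxRadius=70)
for q in (c[0] if c is not None else []):
    print(q, onz(m,[q[:2]],62).round(1), onz(m,[q[:2]+[q[2],0],q[:2]-[q[2],0]],62)[:,0].round(1))
cv2.imwrite("pics/c9.png",cv2.resize(f[:250,150:460],None,fx=2.4,fy=2.4))
E
```

```text
ee_pos: [557.4, 210.6, 287.7]
ee_rot: [-179.9, 0.1, 90.1]
force: [-0.0, 0.1, -5.5]
gripper_width: 37.4
gripper_force: 25.0
[307.86968504  67.8644242 ]
[300.        69.        54.347443] [[603.  323.7  62. ]] [666.  540.5]
[314.       75.       64.05676] [[619.4 317.2  62. ]] [694.4 545.4]
[265.       275.        43.248077] [[564.6  61.1  62. ]] [623.1 506.1]
[256.      251.       52.43651] [[552.4  96.5  62. ]] [621.7 483. ]
[252.       243.        43.985695] [[547.2 107.9  62. ]] [604.8 489.4]
```

View pics/c9.png

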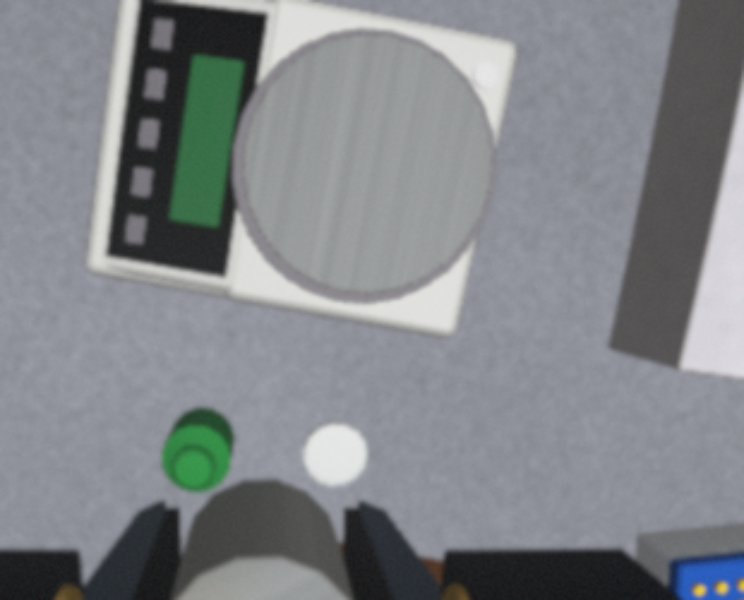

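c9 shows the pan's top disc: edges left 240, right 493, top 31, bottom 296 in the crop, so the centre is about (302.6,68) in the full picture.

```bash
python3 - <<'E'
from h import *;import pickle
m=pickle.load(open("m8.pkl","rb"));e=np.array([(238,163),(493,163),(366,31),(366,297),(455,256),(455,72),(277,256),(277,72)])/2.4+[150,0]
q=onz(m,e,62)[:,:2];A=np.c_[2*q,np.ones(len(q))];s=np.linalg.lstsq(A,(q**2).sum(1),rcond=None)[0];print(s[:2],"r",np.sqrt(s[2]+s[0]**2+s[1]**2))
go([s[0],s[1],76],90)
E
```

```text
[606.0209365  322.79457046] r 60.86265249637373
at [556.7 210.3 287.1] yaw 90.1 spin 0.01 slide [3.75 1.64 7.04]
```

```bash
python3 -m jog '{"jaw":[30,30,30,30,30,30,30,30,30,30],"slide":[[0.6,0.3,0],[0.8,0.35,0.3],[0.9,0.35,0.8],[0.9,0.35,0.8],[0.56,0.27,0.9],[0,0,0.9],[0,0,0.9],[0,0,0.8],[0,0,0.6],[0,0,0.3]],"spin":[0,0,0,0,0,0,0,0,0,0]}' 25 |sed -n '2,4p'
python3 -m jog '{"jaw":[30,30,30,30,30,30],"slide":[[0,0,0.2],[0,0,0.15],[0,0,0.1],[0,0,0.05],[0,0,0],[0,0,0]],"spin":[0,0,0,0,0,0]}' 25 |sed -n '2,4p'
python3 -c 'from h import *; go([605.5,323.3,72],90)'
```

```text
ee_pos: [603.9, 322.2, 96.1]
ee_rot: [-179.6, 0.2, 90.1]
force: [0.3, 0.8, -4.3]
ee_pos: [606.8, 324.1, 85.3]
ee_rot: [180.0, -0.0, 90.1]
force: [-1.0, 0.4, -4.4]
at [606.8 324.1  85.3] yaw 90.1 spin 0.01 slide [-0.03 -0.04  0.44]
```

```bash
python3 -m jog '{"jaw":[30,30,30,30,30,30],"slide":[[-0.03,-0.03,0.15],[0,0,0.1],[0,0,0.06],[0,0,0.04],[0,0,0],[0,0,0]],"spin":[0,0,0,0,0,0]}' 25 |sed -n '2p;4p'
python3 -m jog '{"jaw":[30,30,30],"slide":[[0,0,0.03],[0,0,0],[0,0,0]],"spin":[0,0,0]}'  |sed -n '2p;4p'
python3 -m jog '{"jaw":[30,30,30],"slide":[[0,0,0.02],[0,0,0],[0,0,0]],"spin":[0,0,0]}'  |sed -n '2p;4p'
```

```text
ee_pos: [605.7, 323.1, 74.2]
force: [-0.2, 0.2, -4.4]
ee_pos: [605.6, 323.1, 73.4]
force: [-0.1, 1.1, -5.0]
ee_pos: [605.6, 323.0, 72.7]
force: [-0.1, -0.2, -5.3]
```

```bash
python3 -m jog '{"jaw":[30,30,30],"slide":[[0,0,0.02],[0,0,0],[0,0,0]],"spin":[0,0,0]}'  |sed -n '2p;4p'
python3 -m jog '{"jaw":[30,30,30],"slide":[[0,0,0.015],[0,0,0],[0,0,0]],"spin":[0,0,0]}'  |sed -n '2p;4p'
```

```text
ee_pos: [605.7, 323.1, 72.5]
force: [-0.4, 0.3, -2.4]
ee_pos: [605.7, 323.1, 72.4]
force: [-1.5, -0.6, 2.6]
```

It has touched down. Release, lift and check.

```bash
python3 -m jog '{"jaw":[40,44,52,58,58,58],"slide":[[0,0,0],[0,0,0],[0,0,0],[0,0,0],[0,0,0],[0,0,0]],"spin":[0,0,0,0,0,0]}'  |sed -n '2p;4p'
python3 -m jog '{"jaw":[58,58,58,58,58,58,58,58,58,58],"slide":[[0,0,-0.3],[0,0,-0.6],[0,0,-0.9],[0,0,-0.9],[0,0,-0.9],[0,0,-0.9],[-0.8,-0.8,-0.9],[-0.8,-0.8,-0.9],[-0.8,-0.8,0],[0,0,0]],"spin":[0,0,0,0,0,0,0,0,0,0]}'  |sed -n '2p;4p'
python3 - <<'E'
from h import *;import pickle
m,f=snap("wrist","w9");pickle.dump(m,open("m9.pkl","wb"))
def circ(z,P,r,lo,hi):
    p=proj(m,P)[0];x,y=p.astype(int);a=max(0,y-r);b=x-r
    g=cv2.resize(cv2.cvtColor(f,cv2.COLOR_BGR2GRAY)[a:y+r,b:x+r],None,fx=4,fy=4,interpolation=cv2.INTER_CUBIC)
    c=cv2.HoughCircles(g,cv2.HOUGH_GRADIENT_ALT,1,5,param1=100,param2=0.6,minRadius=4*lo,maxRadius=4*hi)
    print(p.round(1))
    for q in (c[0] if c is not None else [])[:5]:
        uv=q[:2]/4+[b,a];o=onz(m,[uv,uv+[q[2]/4,0]],z);print("z",z,uv.round(1),o[0].round(1),"r",np.hypot(*(o[1]-o[0])[:2]).round(1))
circ(50+62,[605.7,323.1,112],35,5,30)
circ(134,[605.7,323.1,134],35,3,30)
circ(23,[346.7,243.3,23],25,4,12)
go([346.7,243.3,8],90)
E
```

```text
ee_pos: [605.7, 323.0, 71.7]
force: [-0.3, -0.1, 0.9]
ee_pos: [531.3, 248.6, 263.3]
force: [0.4, -0.2, 0.7]
[337.5 103.3]
z 112 [338.8 103.2] [606.9 323.2 112. ] r 11.6
z 112 [342.  102.5] [610.  323.9 112. ] r 12.9
z 112 [342.  102.5] [610.  323.9 112. ] r 10.2
[343.2 103.2]
z 134 [338.8 103.2] [601.7 323.  134. ] r 10.8
z 134 [342.  102.5] [604.5 323.7 134. ] r 12.0
z 134 [342.  102.5] [604.5 323.7 134. ] r 9.5
[116.5 168.1]
z 23 [121.2 165.2] [353.4 247.   23. ] r 9.1
at [532.8 250.  262.6] yaw 90.0 spin 0.0 slide [-0.22 -6.2   8.49]
```

w500 stands at about (605,323) on the pan. Next I take a closer look at w50.

```bash
python3 -m jog '{"jaw":[44,44,44,44,44,44,44,44,44,44],"slide":[[-0.2,-0.6,0.3],[-0.2,-0.8,0.6],[-0.2,-0.8,0.6],[-0.2,-0.8,0.6],[-0.2,-0.8,0.6],[-0.2,-0.8,0.6],[-0.2,-0.8,0.6],[-0.2,-0.7,0.6],[0,0,0.2],[0,0,0]],"spin":[0,0,0,0,0,0,0,0,0,0]}'  |sed -n '2p;4p'
cat >> h.py <<'E'
def circ(m,f,z,P,r,lo,hi,save=None):
    p=proj(m,P)[0];x,y=p.astype(int);a=max(0,y-r);b=max(0,x-r)
    g=cv2.resize(f[a:y+r,b:x+r],None,fx=4,fy=4,interpolation=cv2.INTER_CUBIC)
    if save: cv2.imwrite(save,g)
    g=cv2.cvtColor(g,cv2.COLOR_BGR2GRAY)
    c=cv2.HoughCircles(g,cv2.HOUGH_GRADIENT_ALT,1,5,param1=80,param2=0.6,minRadius=4*lo,maxRadius=4*hi)
    print("expect",p.round(1),"crop",b,a)
    for q in (c[0] if c is not None else [])[:6]:
        uv=q[:2]/4+[b,a];o=onz(m,[uv,uv+[q[2]/4,0]],z);print("z",z,uv.round(1),o[0].round(1),"r",np.hypot(*(o[1]-o[0])[:2]).round(1))
E
python3 - <<'E'
from h import *;import pickle
m,f=snap("wrist","w10");pickle.dump(m,open("m10.pkl","wb"))
circ(m,f,23,[350,245,23],30,3,20,"pics/z50.png");circ(m,f,33,[350,245,33],30,3,20)
E
```

```text
ee_pos: [351.7, 203.3, 119.5]
force: [1.2, -1.2, 0.9]
expect [258.  143.9] crop 228 113
z 23 [253. 142.] [345.9 246.5  23. ] r 8.3
z 23 [252.5 144.5] [345.5 244.5  23. ] r 7.9
z 23 [252.5 146.2] [345.5 243.1  23. ] r 4.7
z 23 [251.2 142.5] [344.5 246.1  23. ] r 6.8
z 23 [252.5 144.5] [345.5 244.5  23. ] r 5.2
expect [258.  145.4] crop 228 115
z 33 [253. 142.] [346.1 247.6  33. ] r 8.0
z 33 [252.5 144.5] [345.7 245.7  33. ] r 7.6
z 33 [252.5 146.2] [345.7 244.3  33. ] r 4.5
z 33 [251.2 142.5] [344.7 247.2  33. ] r 6.6
z 33 [252.5 144.5] [345.7 245.7  33. ] r 5.0
```

```bash
python3 -c 'from h import *; go([345.7,245,4],90)'
```

```text
at [352.7 203.7 120.2] yaw 90.1 spin 0.01 slide [ 1.38 -0.23  3.87]
```

```bash
python3 -m jog '{"jaw":[44,44,44,44,44,44,44,44,44],"slide":[[0.7,-0.1,0],[0.69,-0.12,0],[0,0,0.7],[0,0,0.8],[0,0,0.8],[0,0,0.8],[0,0,0.5],[0,0,0.25],[0,0,0]],"spin":[0,0,0,0,0,0,0,0,0]}'  |sed -n '2p;4p'
python3 -m jog '{"jaw":[10,10,10,10,10,10],"slide":[[0,0,0],[0,0,0],[0,0,0],[0,0,0],[0,0,0],[0,0,0]],"spin":[0,0,0,0,0,0]}' 10 |sed -n '2,6p'
python3 -m jog '{"jaw":[10,10,10,10,10,10,10,10,10,10],"slide":[[0,0,-0.2],[0,0,-0.5],[0,0,-0.8],[0,0,-0.9],[0,0,-0.9],[0,0,-0.9],[0,0,-0.9],[0,0,-0.7],[0,0,0],[0,0,0]],"spin":[0,0,0,0,0,0,0,0,0,0]}' |sed -n '2,6p'
python3 -c 'from h import *; go([517.8,-389,60],89.5)'
```

```text
ee_pos: [345.4, 245.0, 3.9]
force: [0.8, -0.2, -0.6]
ee_pos: [344.7, 244.6, 4.8]
ee_rot: [179.9, -0.0, 90.1]
force: [0.4, -0.7, 6.1]
gripper_width: 17.8
gripper_force: 10.0
ee_pos: [343.7, 244.0, 177.8]
ee_rot: [-180.0, 0.0, 90.1]
force: [-0.0, -0.6, 0.2]
gripper_width: 17.6
gripper_force: 10.0
at [343.7 244.  177.8] yaw 90.1 spin 0.07 slide [-21.05   5.99   3.93]
```

```bash
python3 -m jog '{"jaw":[10,10,10,10,10,10,10,10,10,10],"slide":[[-0.4,0.5,-0.3],[-0.7,0.5,-0.4],[-0.9,0.5,-0.4],[-0.9,0.5,-0.4],[-0.9,0.5,-0.4],[-0.9,0.5,-0.4],[-0.9,0.5,-0.4],[-0.9,0.5,-0.4],[-0.9,0.5,-0.4],[-0.9,0.5,-0.2]],"spin":[0,0,0,0,0,0,0,0,0,0]}'  |sed -n '2p;5p'
python3 -m jog '{"jaw":[10,10,10,10,10,10,10,10,10,10],"slide":[[-0.9,0.1,0],[-0.9,0.1,0],[-0.9,0.1,0],[-0.9,0.1,0],[-0.9,0.1,0],[-0.9,0.1,0],[-0.9,0.1,0],[-0.9,0.1,0],[-0.9,0,0],[-0.9,0,0]],"spin":[0,0,0,0,0,0,0,0,0,0]}'  |sed -n '2p;5p'
python3 -m jog '{"jaw":[10,10,10,10,10,10,10],"slide":[[-0.9,0,0],[-0.9,0,0],[-0.9,0,0],[-0.9,0,0],[-0.6,0,0],[0,0,0],[0,0,0]],"spin":[0,0,0,0,0,0,0]}'  |sed -n '2p;5p'
cat >> h.py <<'E'
def plate(m,f):
    g=cv2.cvtColor(f,cv2.COLOR_BGR2GRAY);C=proj(m,[[455,-215,8],[585,-215,8],[585,-445,8],[455,-445,8]]).astype(np.int32)
    k=np.zeros_like(g);cv2.fillPoly(k,[C],255);k[215:]=0
    t,_=cv2.threshold(g[k>0].reshape(-1,1),0,255,cv2.THRESH_OTSU);mk=cv2.inRange(g,t,255)&k
    mk=cv2.morphologyEx(mk,cv2.MORPH_CLOSE,np.ones((5,5)));mk=cv2.morphologyEx(mk,cv2.MORPH_OPEN,np.ones((5,5)))
    c=max(cv2.findContours(mk,0,1)[0],key=cv2.contourArea);print("thr",t,cv2.minAreaRect(onz(m,c[:,0].astype(float),8)[:,:2].astype(np.float32)))
E
python3 - <<'E'
from h import *;import pickle
s=env.state();m,f=snap("wrist","w11");pickle.dump(m,open("m11.pkl","wb"));plate(m,f)
circ(m,f,42,[361,-229,42],30,3,20);circ(m,f,29,[361,-229,29],30,3,20)
E
```

```text
ee_pos: [494.6, -5.6, 288.2]
gripper_width: 17.6
ee_pos: [518.3, -275.1, 286.7]
gripper_width: 17.3
ee_pos: [519.0, -399.8, 288.0]
gripper_width: 17.2
thr 157.0 ((517.669677734375, -328.02874755859375), (199.066162109375, 89.30902099609375), 89.28854370117188)
expect [128.1  22.7] crop 98 0
z 42 [128.8  30.2] [ 361.3 -237.6   42. ] r 6.7
z 42 [126.8  29.5] [ 358.9 -236.6   42. ] r 5.4
z 42 [128.8  32.5] [ 361.1 -240.1   42. ] r 5.9
expect [132.1  25.2] crop 102 0
z 29 [128.8  30.2] [ 356.4 -234.8   29. ] r 6.9
z 29 [126.8  29.5] [ 353.9 -233.8   29. ] r 5.6
z 29 [128.8  32.5] [ 356.2 -237.4   29. ] r 6.1
```

Both plate measurements agree: centre (517.7,-328.4), long axis at 89.4°. I place w50 at (517,-388.4).

```bash
python3 -c 'from h import *; go([517.0,-388.4,16],89.5)'
```

```text
at [ 519.1 -399.4  288.5] yaw 90.1 spin 0.08 slide [ 0.37 -0.07  9.08]
```

```bash
python3 -m jog '{"jaw":[10,10,10,10,10,10,10,10,10,10],"slide":[[0.37,-0.06,0.5],[0,0,0.9],[0,0,0.9],[0,0,0.9],[0,0,0.9],[0,0,0.9],[0,0,0.9],[0,0,0.9],[0,0,0.9],[0,0,0.6]],"spin":[0.07,0,0,0,0,0,0,0,0,0]}'  |sed -n '2p;5p'
python3 -m jog '{"jaw":[10,10,10,10,10,10],"slide":[[0,0,0.4],[0,0,0.2],[0,0,0.1],[0,0,0],[0,0,0],[0,0,0]],"spin":[0,0,0,0,0,0]}'  |sed -n '2p;4p'
python3 -c 'from h import *; go([517.0,-388.4,12.5],89.5)'
```

```text
ee_pos: [516.8, -387.2, 38.6]
gripper_width: 17.7
ee_pos: [517.8, -389.7, 20.2]
force: [0.5, -0.8, -0.2]
at [ 517.8 -389.7   20.2] yaw 89.5 spin 0.0 slide [ 0.04 -0.03  0.26]
```

```bash
python3 -m jog '{"jaw":[10,10,10,10,10],"slide":[[0.03,-0.02,0.1],[0,0,0.07],[0,0,0.03],[0,0,0],[0,0,0]],"spin":[0,0,0,0,0]}'  |sed -n '2p;4p'
python3 -m jog '{"jaw":[10,10,10],"slide":[[0,0,0.03],[0,0,0],[0,0,0]],"spin":[0,0,0]}'  |sed -n '2p;4p'
python3 -m jog '{"jaw":[10,10,10],"slide":[[0,0,0.02],[0,0,0],[0,0,0]],"spin":[0,0,0]}'  |sed -n '2p;4p'
```

```text
ee_pos: [516.8, -388.4, 13.2]
force: [-0.6, -0.8, 0.2]
ee_pos: [516.9, -388.5, 12.9]
force: [-2.1, 1.3, 4.7]
ee_pos: [516.9, -388.6, 12.8]
force: [-1.8, 1.5, 7.0]
```

```bash
python3 -m jog '{"jaw":[20,24,30,36,40,40],"slide":[[0,0,0],[0,0,0],[0,0,0],[0,0,0],[0,0,0],[0,0,0]],"spin":[0,0,0,0,0,0]}'  |sed -n '2p;4p'
python3 -m jog '{"jaw":[44,44,44,44,44,44,44,44,44,44],"slide":[[0,0,-0.3],[0,0,-0.6],[0,0,-0.9],[0,0,-0.9],[0,0,-0.9],[0,0,-0.6],[0,0,-0.6],[-0.8,0,0],[-0.8,0,0],[0,0,0]],"spin":[0,0,0,0,0,0,0,0,0,0]}'  |sed -n '2p;4p'
python3 - <<'E'
from h import *
m,f=snap("wrist","w12")
circ(m,f,31,[517,-388.4,31],30,3,20,"pics/p50.png");circ(m,f,41,[517,-388.4,41],30,3,20)
go([361,-275,130],90)
E
```

```text
ee_pos: [516.7, -388.4, 11.6]
force: [-0.1, 0.1, -0.1]
ee_pos: [516.3, -439.0, 156.5]
force: [0.3, 0.0, -0.9]
expect [260.1 129.9] crop 230 99
z 31 [258.5 130.8] [ 515.6 -389.2   31. ] r 9.0
z 31 [258.5 130.8] [ 515.6 -389.2   31. ] r 5.0
expect [260.1 130.8] crop 230 100
z 41 [258.5 130.8] [ 515.6 -388.4   41. ] r 8.7
z 41 [258.5 130.8] [ 515.6 -388.4   41. ] r 4.9
at [ 516.1 -437.2  156.1] yaw 89.4 spin -0.07 slide [ 5.41 -5.17  0.87]
```

w50 stands at about (516,-388.8), as wanted. Next is w100.

```bash
python3 -m jog '{"jaw":[40,40,40,40,40,40,40,40,40],"slide":[[0.5,-0.5,0.1],[0.8,-0.7,0.1],[0.8,-0.8,0.1],[0.8,-0.8,0.1],[0.8,-0.8,0.1],[0.8,-0.8,0.1],[0.8,-0.7,0.2],[0.1,-0.07,0],[0,0,0]],"spin":[0,0,0,0,0,0,0,0,0]}'  |sed -n '2p;4p'
python3 - <<'E'
from h import *
m,f=snap("wrist","w13")
circ(m,f,29,[361,-229,29],32,3,20,"pics/z100.png");circ(m,f,42,[361,-229,42],32,3,20)
E
```

```text
ee_pos: [362.4, -272.1, 132.3]
force: [-0.4, -0.7, 0.9]
expect [257.8 141.1] crop 225 109
z 29 [255.  145.5] [ 358.6 -232.6   29. ] r 10.2
z 29 [255.5 151.5] [ 359.  -237.7   29. ] r 5.5
z 29 [255.5 151.5] [ 359.  -237.7   29. ] r 7.4
expect [257.8 142.9] crop 225 110
z 42 [255.  145.5] [ 358.8 -231.1   42. ] r 9.7
z 42 [255.5 151.5] [ 359.1 -235.9   42. ] r 5.2
z 42 [255.5 151.5] [ 359.1 -235.9   42. ] r 7.0
```

```bash
python3 -m jog '{"jaw":[40,40,40,40],"slide":[[-0.6,0,0],[-0.57,-0.1,0],[0,0,0],[0,0,0]],"spin":[0,0,0,0]}'  |sed -n '2p;4p'
python3 - <<'E'
from h import *
m,f=snap("wrist","w14")
o,_=ray(m,[[0,0]]);print(o)
circ(m,f,29,[359,-234,29],32,3,20,"pics/z100.png");circ(m,f,42,[359,-234,42],32,3,20)
E
```

```text
ee_pos: [359.9, -308.6, 131.7]
force: [-0.8, -0.1, 0.7]
[ 359.50582728 -236.40911126  301.66042825]
expect [258.1 102.3] crop 226 70
z 29 [258.2 105.2] [ 359.1 -236.3   29. ] r 7.4
z 29 [258.2 105.2] [ 359.1 -236.3   29. ] r 5.6
expect [258.1 102.1] crop 226 70
z 42 [258.2 105.2] [ 359.1 -236.3   42. ] r 7.0
z 42 [258.2 105.2] [ 359.1 -236.3   42. ] r 5.4
```

```bash
python3 -c 'from h import *; go([359,-234,6],90)'
```

```text
at [ 359.7 -308.2  131.7] yaw 89.5 spin -0.06 slide [ 2.47 -0.02  4.19]
```

View pics/z100.png

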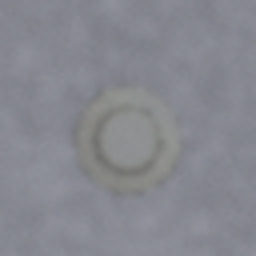

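The crop shows the knob and body concentric around w14 pixel (258,105), so w100 is at (359,-236.3).

```bash
python3 -m jog '{"jaw":[40,40,40,40,40,40,40,40,40,40],"slide":[[0.8,0,0],[0.8,-0.02,0],[0.8,0,0],[0,0,0.7],[0,0,0.9],[0,0,0.9],[0,0,0.9],[0,0,0.5],[0,0,0.3],[0,0,0]],"spin":[0,0,0,0,0,0,0,0,0,0]}'  |sed -n '2p;4p'
python3 -m jog '{"jaw":[14,14,14,14,14,14],"slide":[[0,0,0],[0,0,0],[0,0,0],[0,0,0],[0,0,0],[0,0,0]],"spin":[0,0,0,0,0,0]}' 12 |sed -n '2,6p'
python3 -m jog '{"jaw":[14,14,14,14,14,14,14,14,14,14],"slide":[[0,0,-0.2],[0,0,-0.5],[0,0,-0.8],[0,0,-0.9],[0,0,-0.9],[0,0,-0.9],[0,0,-0.6],[0,0,0],[0,0,0],[0,0,0]],"spin":[0,0,0,0,0,0,0,0,0,0]}' |sed -n '2,6p'
python3 -c 'from h import *; go([517.7,-328.4,24],89.5)'
```

```text
ee_pos: [359.0, -235.5, 5.0]
force: [0.6, 0.3, 0.0]
ee_pos: [359.9, -236.6, 6.5]
ee_rot: [179.9, 0.1, 89.5]
force: [-0.4, 0.8, 7.5]
gripper_width: 21.5
gripper_force: 12.0
ee_pos: [358.4, -235.5, 148.5]
ee_rot: [-179.9, -0.1, 89.5]
force: [0.1, -0.1, -0.4]
gripper_width: 21.7
gripper_force: 12.0
at [ 358.4 -235.5  148.5] yaw 89.5 spin 0.0 slide [-3.05  5.34  4.15]
```

```bash
python3 -m jog '{"jaw":[14,14,14,14,14,14,14,14,14,14],"slide":[[-0.4,0.7,0],[-0.5,0.9,0],[-0.5,0.9,0],[-0.5,0.9,0.1],[-0.5,0.9,0.4],[-0.4,0.7,0.8],[-0.25,0.34,0.9],[0,0,0.9],[0,0,0.6],[0,0,0.2]],"spin":[0,0,0,0,0,0,0,0,0,0]}'  |sed -n '2p;5p'
python3 -m jog '{"jaw":[14,14,14],"slide":[[0,0,0.05],[0,0,0],[0,0,0]],"spin":[0,0,0]}'  |sed -n '2p;4p'
python3 -c 'from h import *; go([517.7,-328.4,14.5],89.5)'
```

```text
ee_pos: [516.5, -327.5, 28.6]
gripper_width: 21.9
ee_pos: [519.4, -329.4, 32.3]
force: [0.1, 0.0, -0.9]
at [ 519.4 -329.4   32.3] yaw 89.5 spin 0.0 slide [ 0.03 -0.06  0.59]
```

```bash
python3 -m jog '{"jaw":[14,14,14,14,14,14],"slide":[[0.02,-0.04,0.2],[0,0,0.15],[0,0,0.08],[0,0,0.05],[0,0,0],[0,0,0]],"spin":[0,0,0,0,0,0]}'  |sed -n '2p;4p'
python3 -m jog '{"jaw":[14,14,14],"slide":[[0,0,0.03],[0,0,0],[0,0,0]],"spin":[0,0,0]}'  |sed -n '2p;4p'
python3 -m jog '{"jaw":[14,14,14],"slide":[[0,0,0.02],[0,0,0],[0,0,0]],"spin":[0,0,0]}'  |sed -n '2p;4p'
```

```text
ee_pos: [517.6, -328.4, 16.9]
force: [0.5, 0.5, -0.9]
ee_pos: [517.6, -328.4, 16.0]
force: [0.3, 0.1, -0.7]
ee_pos: [517.5, -328.4, 15.4]
force: [-0.9, -0.1, -1.4]
```

```bash
python3 -m jog '{"jaw":[14,14,14],"slide":[[0,0,0.02],[0,0,0],[0,0,0]],"spin":[0,0,0]}'  |sed -n '2p;4p'
python3 -m jog '{"jaw":[14,14,14],"slide":[[0,0,0.02],[0,0,0],[0,0,0]],"spin":[0,0,0]}'  |sed -n '2p;4p'
```

```text
ee_pos: [517.5, -328.4, 14.7]
force: [-0.1, 0.9, -0.4]
ee_pos: [517.6, -328.4, 14.6]
force: [-1.4, 0.4, 3.7]
```

```bash
python3 -m jog '{"jaw":[24,28,34,40,40,40],"slide":[[0,0,0],[0,0,0],[0,0,0],[0,0,0],[0,0,0],[0,0,0]],"spin":[0,0,0,0,0,0]}'  |sed -n '2p;4p'
python3 -m jog '{"jaw":[50,50,50,50,50,50,50,50,50,50],"slide":[[0,0,-0.3],[0,0,-0.6],[0,0,-0.9],[0,0,-0.9],[0,0,-0.9],[0,0,-0.9],[-0.8,0,-0.6],[-0.8,0,0],[-0.6,0,0],[0,0,0]],"spin":[0,0,0,0,0,0,0,0,0,0]}'  |sed -n '2p;4p'
python3 - <<'E'
from h import *
m,f=snap("wrist","w15");plate(m,f)
circ(m,f,50,[517.7,-328.4,50],30,3,20);circ(m,f,41,[517,-388.4,41],30,3,20)
go([417.7,-127,140],90)
E
```

```text
ee_pos: [517.5, -328.4, 14.1]
force: [-0.1, 0.4, 0.4]
ee_pos: [516.6, -396.2, 166.9]
force: [-0.5, 0.4, -1.0]
thr 151.0 ((517.6659545898438, -327.6298522949219), (198.76792907714844, 89.462158203125), 89.38420104980469)
expect [260.5 110.5] crop 230 80
z 50 [259.2 110.5] [ 516.6 -328.4   50. ] r 10.5
z 50 [257.8 111.2] [ 515.3 -329.    50. ] r 8.8
z 50 [259.2 110.5] [ 516.6 -328.4   50. ] r 7.0
z 50 [259.2 110.5] [ 516.6 -328.4   50. ] r 5.3
z 50 [258.2 108.8] [ 515.8 -326.9   50. ] r 6.1
expect [260.3 176.9] crop 230 146
z 41 [260.  174.8] [ 516.7 -386.4   41. ] r 8.0
z 41 [260.  174.8] [ 516.7 -386.4   41. ] r 4.6
at [ 516.5 -394.7  166.5] yaw 89.4 spin -0.07 slide [ 8.92 -3.29  0.88]
```

```bash
python3 -m jog '{"jaw":[50,50,50,50,50,50,50,50,50,50],"slide":[[0.5,-0.1,0],[0.9,-0.3,0],[0.9,-0.4,0],[0.9,-0.4,0],[0.9,-0.4,0],[0.9,-0.4,0],[0.9,-0.4,0],[0.9,-0.4,0],[0.9,-0.3,0],[0.9,-0.1,0]],"spin":[0,0,0,0,0,0,0,0,0,0]}'  >/dev/null
python3 -m jog '{"jaw":[50,50,50],"slide":[[0.32,-0.04,0],[0,0,0],[0,0,0]],"spin":[0,0,0]}'  |sed -n '2p;4p'
python3 - <<'E'
from h import *
m,f=snap("wrist","w16")
o,_=ray(m,[[0,0]]);print(o)
circ(m,f,37,[418,-54.5,37],35,3,20);circ(m,f,53,[418,-54.5,53],32,3,20)
E
```

```text
ee_pos: [422.1, -125.9, 167.2]
force: [0.7, -0.1, -0.5]
[421.51696421 -53.58254738 337.09647211]
expect [254.8 106.2] crop 219 71
z 37 [253.8 111.5] [417.  -59.2  37. ] r 9.3
z 37 [253.2 107.5] [416.6 -55.7  37. ] r 10.9
z 37 [253.8 111.5] [417.  -59.2  37. ] r 7.2
z 37 [252.5 114.5] [415.9 -61.8  37. ] r 7.0
z 37 [252.8 113. ] [416.1 -60.5  37. ] r 6.3
expect [254.6 106.2] crop 222 74
z 53 [253.8 111.5] [417.3 -58.9  53. ] r 8.8
z 53 [253.2 107.5] [416.9 -55.6  53. ] r 10.3
z 53 [253.8 111.5] [417.3 -58.9  53. ] r 6.8
z 53 [252.5 114.5] [416.2 -61.4  53. ] r 6.7
z 53 [252.8 113. ] [416.4 -60.1  53. ] r 5.9
```

```bash
python3 - <<'E'
from h import *
m=env.camera_model("wrist");f=cv2.imread("pics/w16.png")
g=cv2.GaussianBlur(f,(3,3),0).astype(int);d=g[:,:,0]-g[:,:,2];a,b=71,219
w=d[a:a+75,b:b+75];t=(np.median(w)+np.percentile(w,3))/2;mk=(w<t).astype(np.uint8);mk=cv2.morphologyEx(mk,cv2.MORPH_OPEN,np.ones((3,3)))
c=max(cv2.findContours(mk,0,1)[0],key=cv2.contourArea)+np.array([b,a]);(u,v),r=cv2.minEnclosingCircle(c);M=cv2.moments(c)
print(np.median(w),t,cv2.boundingRect(c),(u,v),r,M["m10"]/M["m00"],M["m01"]/M["m00"])
print(onz(m,[(u,v),(M["m10"]/M["m00"],M["m01"]/M["m00"]),(u+r,v)],37))
go([417.2,-59,8],90)
E
```

```text
11.0 4.5 (239, 96, 30, 31) (253.40475463867188, 111.0) 15.480417251586914 253.3161043311797 111.07513759272553
[[416.90035556 -59.13043028  37.        ]
 [416.82030392 -59.19563633  37.        ]
 [430.74967935 -59.23227532  37.        ]]
at [ 422.2 -126.4  167.1] yaw 89.5 spin -0.06 slide [ 2.25 -0.17  5.3 ]
```

The disc radius of 13.9 mm matches w200, at (417,-59). Grasp it.

```bash
python3 -m jog '{"jaw":[50,50,50,50,50,50,50,50,50,50],"slide":[[0.8,-0.1,0],[0.8,-0.09,0],[0.65,0,0],[0,0,0.7],[0,0,0.9],[0,0,0.9],[0,0,0.9],[0,0,0.9],[0,0,0.6],[0,0,0.3]],"spin":[0,0,0,0,0,0,0,0,0,0]}'  |sed -n '2p;4p'
python3 -m jog '{"jaw":[50,20,20,20,20,20,20,20],"slide":[[0,0,0.1],[0,0,0],[0,0,0],[0,0,0],[0,0,0],[0,0,0],[0,0,0],[0,0,0]],"spin":[0,0,0,0,0,0,0,0]}' 15 |sed -n '2,6p'
python3 -m jog '{"jaw":[20,20,20,20,20,20,20,20,20,20],"slide":[[0,0,-0.2],[0,0,-0.5],[0,0,-0.8],[0,0,-0.9],[0,0,-0.9],[0,0,-0.9],[0,0,-0.9],[0,0,-0.9],[0,0,-0.5],[0,0,0]],"spin":[0,0,0,0,0,0,0,0,0,0]}' |sed -n '2,6p'
python3 -c 'from h import *; go([518.3,-268.4,26],89.5)'
```

```text
ee_pos: [416.3, -59.1, 9.5]
force: [0.2, 0.5, -0.0]
ee_pos: [417.7, -58.6, 8.9]
ee_rot: [179.9, 0.0, 89.5]
force: [0.1, -0.5, 6.3]
gripper_width: 27.0
gripper_force: 15.0
ee_pos: [417.6, -58.5, 204.9]
ee_rot: [179.8, 0.0, 89.5]
force: [0.7, 0.7, -2.5]
gripper_width: 27.4
gripper_force: 15.0
at [417.6 -58.5 204.9] yaw 89.5 spin 0.0 slide [-6.97  3.42  5.96]
```

```bash
python3 -m jog '{"jaw":[20,20,20,20,20,20,20,20,20,20],"slide":[[-0.4,0.3,0],[-0.8,0.4,0],[-0.8,0.4,0],[-0.8,0.4,0],[-0.8,0.4,0],[-0.8,0.4,0],[-0.8,0.4,0],[-0.8,0.4,0.2],[-0.6,0.22,0.5],[-0.37,0.1,0.8]],"spin":[0,0,0,0,0,0,0,0,0,0]}'  |sed -n '2p;5p'
python3 -m jog '{"jaw":[20,20,20,20,20,20,20,20],"slide":[[0,0,0.9],[0,0,0.9],[0,0,0.9],[0,0,0.7],[0,0,0.4],[0,0,0.2],[0,0,0],[0,0,0]],"spin":[0,0,0,0,0,0,0,0]}'  |sed -n '2p;4p'
python3 -c 'from h import *; go([518.3,-268.4,17],89.5)'
```

```text
ee_pos: [518.6, -271.1, 156.5]
gripper_width: 27.3
ee_pos: [518.3, -268.9, 38.8]
force: [1.0, 0.6, -1.6]
at [ 518.3 -268.9   38.8] yaw 89.5 spin 0.0 slide [ 0.02 -0.    0.73]
```

```bash
python3 -m jog '{"jaw":[20,20,20,20,20,20,20,20],"slide":[[0.02,0,0.2],[0,0,0.2],[0,0,0.15],[0,0,0.08],[0,0,0.05],[0,0,0.02],[0,0,0],[0,0,0]],"spin":[0,0,0,0,0,0,0,0]}'  |sed -n '2p;4p'
python3 -m jog '{"jaw":[20,20,20],"slide":[[0,0,0.02],[0,0,0],[0,0,0]],"spin":[0,0,0]}'  |sed -n '2p;4p'
python3 -m jog '{"jaw":[20,20,20],"slide":[[0,0,0.02],[0,0,0],[0,0,0]],"spin":[0,0,0]}'  |sed -n '2p;4p'
```

```text
ee_pos: [517.9, -267.9, 17.3]
force: [-0.4, 0.4, -2.4]
ee_pos: [518.0, -267.9, 16.9]
force: [-0.1, 0.9, 1.1]
ee_pos: [518.0, -267.9, 16.9]
force: [-0.9, 1.1, 5.6]
```

Touched down. Release, lift, retreat and verify.

```bash
python3 -m jog '{"jaw":[30,34,40,46,48,48],"slide":[[0,0,0],[0,0,0],[0,0,0],[0,0,0],[0,0,0],[0,0,0]],"spin":[0,0,0,0,0,0]}'  |sed -n '2p;4p'
python3 -m jog '{"jaw":[50,50,50,50,50,50,50,50,50,50],"slide":[[0,0,-0.3],[0,0,-0.6],[0,0,-0.9],[0,0,-0.9],[0,0,-0.9],[0,0,-0.9],[-0.8,0,-0.9],[-0.9,0,-0.9],[-0.9,0,-0.9],[-0.9,0,0]],"spin":[0,0,0,0,0,0,0,0,0,0]}'  |sed -n '2p;4p'
python3 -m jog '{"jaw":[50,50,50],"slide":[[-0.8,0,0],[0,0,0],[0,0,0]],"spin":[0,0,0]}'  |sed -n '1,2p'
python3 - <<'E'
from h import *
m,f=snap("wrist","w17")
o,_=ray(m,[[0,0]]);print(o)
for n,z,P in(("w200",45,[518.3,-268.4]),("w200k",61,[518.3,-268.4]),("w100",37,[517.7,-328.4]),("w100k",50,[517.7,-328.4]),("w50",31,[517,-388.4]),("w50k",41,[517,-388.4])):
    print(n);circ(m,f,z,[*P,z],26,3,16)
plate(m,f)
m,f=snap("scene","sc9");a=cv2.imread("pics/scene0.png")
d=cv2.absdiff(a,f).max(2);x,y=proj(m,[415,-149,50])[0].astype(int);print("flask diff",d[y-28:y+25,x-14:x+14].max())
E
```

```text
ee_pos: [517.7, -267.8, 15.9]
force: [0.8, 0.2, 0.4]
ee_pos: [518.4, -374.9, 237.7]
force: [0.2, 0.4, 0.0]
time_s: 57.2
ee_pos: [516.4, -396.6, 232.0]
[ 516.04598769 -324.41942429  402.03706758]
w200
expect [260.6  49.9] crop 234 23
z 45 [258.8  51. ] [ 516.4 -269.5   45. ] r 14.2
z 45 [260.5  53.8] [ 518.1 -272.2   45. ] r 14.9
z 45 [256.2  46.8] [ 513.8 -265.3   45. ] r 10.0
z 45 [260.5  53.8] [ 518.1 -272.2   45. ] r 12.4
z 45 [260.2  57.2] [ 517.8 -275.7   45. ] r 11.1
z 45 [258.8  51. ] [ 516.4 -269.5   45. ] r 7.3
w200k
expect [260.7  47.2] crop 234 21
z 61 [258.8  51. ] [ 516.3 -272.    61. ] r 13.5
z 61 [260.5  53.8] [ 518.  -274.5   61. ] r 14.2
z 61 [256.2  46.8] [ 513.9 -268.    61. ] r 9.6
z 61 [260.5  53.8] [ 518.  -274.5   61. ] r 11.8
z 61 [260.2  57.2] [ 517.8 -277.8   61. ] r 10.6
z 61 [258.8  51. ] [ 516.3 -272.    61. ] r 7.0
w100
expect [260.5 109.3] crop 234 83
z 37 [260.2 109.5] [ 517.5 -328.6   37. ] r 11.0
z 37 [260.2 109.5] [ 517.5 -328.6   37. ] r 7.6
z 37 [256. 107.] [ 512.9 -325.9   37. ] r 7.1
w100k
expect [260.5 109.4] crop 234 83
z 50 [260.2 109.5] [ 517.4 -328.5   50. ] r 10.6
z 50 [260.2 109.5] [ 517.4 -328.5   50. ] r 7.3
z 50 [256. 107.] [ 513.  -325.9   50. ] r 6.9
w50
expect [260.2 162.8] crop 234 136
z 31 [259.8 164.5] [ 516.5 -390.3   31. ] r 8.0
z 31 [260.  162.2] [ 516.8 -387.7   31. ] r 9.8
z 31 [260.  162.2] [ 516.8 -387.7   31. ] r 7.3
z 31 [259.8 164.5] [ 516.5 -390.3   31. ] r 4.2
w50k
expect [260.2 164.4] crop 234 138
z 41 [259.8 164.5] [ 516.4 -388.6   41. ] r 7.8
z 41 [260.  162.2] [ 516.7 -386.    41. ] r 9.5
z 41 [260.  162.2] [ 516.7 -386.    41. ] r 7.1
z 41 [259.8 164.5] [ 516.4 -388.6   41. ] r 4.0
thr 153.0 ((517.9231567382812, -327.4766540527344), (198.20912170410156, 90.14920806884766), 89.5383529663086)
flask diff 58
```

```bash
python3 - <<'E'
from h import *
a=cv2.imread("pics/scene0.png");b=cv2.imread("pics/sc9.png");d=cv2.absdiff(a,b).max(2)[138:182,208:238]
print(d.mean(),(d>25).sum(),np.argwhere(d>25)[:8].tolist())
t=a[140:180,208:238];r=cv2.matchTemplate(b[130:190,198:248],t,cv2.TM_CCOEFF_NORMED);print(cv2.minMaxLoc(r))
print(env.state()["time_s"])
E
```

```text
1.9287878787878787 7 [[8, 0], [9, 0], [10, 0], [11, 0], [12, 0], [13, 0], [14, 0]]
(-0.2607002258300781, 0.9445199370384216, (20, 20), (10, 10))
57.3
```

The flask has not moved: its match sits at zero shift, and the only changed pixels are at the window edge, where w100 used to stand. Hand in.

```bash
python3 -c 'from workcell import env; print(env.job_done())'
```

```text
the job is handed in; nothing more can be done
None
```

I handed the job in after about 57 s: the box is shut and in the recess, w500 is on the pan within about 2 mm of its centre, w200, w100 and w50 stand in a row on the plate (measured spacings about 59–60 mm), and the flask has not moved.

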